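Set the right crown mould on the nut dispenser and hold its gate open at the mark

TASK

Of the two crown moulds on the pastry counter, slide the one that fits over the nut dispenser's mould pin, fully home and left free, and put the one that does not fit into the steel wash tray. Then pull the dispenser's sprung gate handle out until it is level with the portion mark (the pair of fins on its rail) and keep it there: finish while still holding it at the mark, do not let go. Leave the cakes and the other things on the counter undisturbed.

Things in the scene. Friction and masses are not known exactly. Their poses are not given: they have to be found in the camera images.
- dispenser: Fixed nut dispenser. Origin on the counter under its mould pin; +x from the pin to its tower, z up; the gate slide pulls out along its -y. Foot plate 12 mm thick, x -45 to 160, y +-60 mm. Tower x 70 to 150, y +-50 mm, with clear hopper up to 182 mm. A chute leans from the tower to the pin, its lip 32 mm from the pin's axis, 51 mm above the counter.
- pin_foot (a point): Foot of the upright mould pin, on the foot plate's top, 12 mm above the counter. A mould that is fully home stands here.
- pin_top (a point): Top of the mould pin: 22 mm diameter, 35 mm tall, tapered at the tip; its top is 47 mm above the counter.
- mould_a: Loose plain aluminium crown mould: round cup 54 mm wide, 40 high, wall 3, about 120 g, with a 6 mm floor with a round hole in its middle. Origin: centre of its underside. The two moulds are alike outside; the hole of one is 26 mm (goes down over the pin), of the other 18 mm (stays on top of the pin). Names do not tell which: look at the hole or try it.
- mould_b: The other crown mould; see mould_a.
- wash_tray: Fixed open steel tray, 140 x 140 mm outside, walls 4 mm thick and 30 mm high, floor 4 mm. Origin at the centre of its underside, axes along its sides.
- gate_handle (a point): Grip point on the gate's upright black handle, on its centre line, 118 mm above the counter. Handle 16 mm (dispenser x) by 14 mm (dispenser y), from 72 to 138 mm above the counter. Slide home: at dispenser x 110, y -135 mm, 85 mm out from the tower's side; best pinched from above, fingers on its faces towards dispenser +x and -x.
- gate (a joint): How far the gate slide is pulled out, in m: 0 home, 0.08 end of travel, moving along dispenser -y. A spring pulls it back: 4 N at home, 100 N/m more; it starts home and goes back if let go.
- mark: Portion mark on the slide's rail: two upright steel fins 3 mm thick, 22 mm either side of the handle's line, tops 78 mm above the counter. Origin midway between them at counter level, axes as the dispenser's. The slide is at the mark when the handle's centre is level with the fins (same dispenser y). It lies 30 to 55 mm out from the handle's home, differently each time.
- dome_cake: Bystander: glossy chocolate dome, 68 mm wide, 43 high, on an 85 mm paper card; origin at the underside's centre.
- pink_cake: Bystander: pink fluted cake, 80 mm wide, 43 high, on a card; origin at the underside's centre.
- yellow_cake: Bystander: yellow fluted cake, 80 mm wide, 43 high, on a card; origin at the underside's centre.
- tart: Bystander: nut tart, 76 mm wide, 30 high, on a card; origin at the underside's centre.
- small_tart: Bystander: small nut tart, 48 mm wide, 25 high, on a 55 mm card; origin at the underside's centre.
- ticket: Bystander: blank price card 82 mm high standing in a 60 x 25 mm wooden block; origin at the underside's centre.
- cutter: Bystander: thin plain steel cutter ring, open right through, 66 mm wide, 45 high: not a mould; origin at the underside's centre.
- spatula: Bystander: spatula lying flat, 260 mm long; origin at the underside near its middle.

How it is judged:
By the outcome, as a careful person would: the job done as asked, in the order asked, and still so for the second after the job is handed in, while the arm keeps its last pose, push and grip.
It also fails if it takes over 72 s, if anything falls off the work surface, if the arm or the gripper's body presses on something with over 40 N, if the wrist force passes 120 N, or if a joint passes its speed limit or range.

ROBOT

A 6-joint arm with a two-finger parallel gripper is mounted at the origin on the work surface. World frame = base frame: x ahead of the robot, y to its left, z up, the work surface at z = 0. Lengths are in m, angles in degrees, forces in N, time in s.
With the tool pointing down it reaches from about 0.3 to 0.75 m from the base axis. Payload 8.5 kg.
Tool frame: the origin (TCP) lies on the centre line of the jaws, within the pads' length; the fingertips stand 11 mm ahead of it and the grasp point (between the pads) lies 8 mm behind it; z points along the fingers, y is the line along which they close (so a half turn about z gives the same grasp; the last joint's range is limited). The gripper opens to 85 mm and grips with 20 to 120 N. Pads are 22 mm wide; open, the fingers measure 114 mm over their backs; the gripper's body (76 mm by 85 mm) begins 54 mm behind the grasp point. The pads swing forward as they close: fully open they stand 13 mm farther back than shut.
Start: joints at [-77.825, 21.807, 74.336, -0, 83.858, -12.336], TCP at [0.228, -0.5, 0.242] pointing down, gripper open.
Joint ranges: [-178.18, 178.18], [-50.72, 133.34], [12.68, 142.11], [-81.47, 261.47], [9.98, 163.14], [-165.26, 165.26]. Speed limits (degrees/s): [136.94, 136.94, 180, 180, 180, 180].

INTERFACE

Orientations are given as a 3x3 rotation matrix whose columns are the frame's x, y, z axes.
In Python, from rig import env gives the robot as it stands.
- The arm moves only by the tool hand_motion, called after ">>>" by a JSON object that holds its "method" and its "body". Schema: {"type":"object","properties":{"rows":{"type":"object","properties":{"moves":{"type":"array","items":{"type":"array","items":{"type":"number"},"minItems":5,"maxItems":5},"minItems":1,"maxItems":10}},"additionalProperties":false,"required":["moves"]},"clamp_n":{"type":"number"},"only":{"type":"string"},"quiet":{"type":"boolean"},"lines":{"type":"string"}},"required":["rows"],"additionalProperties":false}. rows is an object whose key "moves" holds a list of rows, 1 to 10 of them, each of 5 numbers: dx, dy, dz in m, then a turn about the tool's z in degrees, then the finger opening in m; each row shifts and turns the commanded pose from where the row before left it, along the tool's axes as they then stand; what a row does not reach is not made up. A row lasts 1/10 s, in which the tool goes at most 0.05 m and 8.59 degrees, less where a joint would pass 70% of its speed; a pose out of reach is approached as far as the arm can. The fingers move at their own pace and stop on an object; clamp_n is the grip in N (left out, the last holds). Time passes only in rows, so rows that do not move let the fingers close. The tool returns the time, the measured TCP pose, the force, the opening and the grip force at its end. only (a regular expression) keeps the lines of the reply that match it, lines (a string "A,B") keeps lines A to B, and quiet returns only ok. Input that does not fit is refused with a message, and nothing moves.
- env.observe(): the state, without advancing time (a new reading comes with each control period).
- env.get_image(name): name is "scene" or "top" or "wrist"; returns a dict with "pixels" (480x640x3 uint8, red, green, blue), "K" (3x3 intrinsics, pixels), "extrinsics" (4x4, takes a point from world to camera coordinates). Camera axes: x right, y down, z forward; pixel columns grow to the right and rows downward; lengths in m; the calibration is good to about 2 mm. A picture is of the moment at which its call begins. There is no depth.
- env.close_job(): hands the job in; it is judged then, once.
The state is a dict: "time_s": time; "q": joint angles; "qvel": joint speeds; "joint_efforts": joint torques, N m; "position": TCP position; "tool_rot": TCP orientation; "ft_force": force on the tool from outside, world axes, zero at the start; "wrist_torque": the same for the moment, N m; "grip_width": finger opening in m; "gripper_force": force on a finger pad.
Only numpy, scipy, OpenCV 4.12 (cv2) and the standard library are available. Lean on these libraries where they do the work, as an engineer would, in place of code of your own. Each camera call takes 0.05 s, during which the arm holds its last target. There are 200 camera calls.

## Working session

There is one attempt and no reset: what is moved stays moved. The work goes in short steps, Python scripts to look and compute and a tool call to move; the robot and the scene stay as the last step left them, time stands still between calls to the robot, and variables do not carry over. Pictures are saved under pics/ and viewed, at most 10 in all, crops included, and the job is handed in when it is done.

```bash
ls; mkdir -p pics
```

Run:
```python
from rig import env
import cv2,json,numpy as np
for n in("top","scene"):
    d=env.get_image(n); cv2.imwrite(f"pics/{n}0.png",d["pixels"][:,:,::-1]); np.savez(f"pics/{n}0.npz",K=d["K"],E=d["extrinsics"])
    print(n,d["K"].tolist(),np.round(d["extrinsics"],4).tolist())
s=env.observe();print(s["tool_rot"],s["time_s"])
```

```text
pics
rig.py
top [[476.5756252655599, 0.0, 321.98210410205013], [0.0, 476.5756252655599, 236.15524495985687], [0.0, 0.0, 1.0]] [[0.0047, -1.0, 0.0082, -0.0603], [-0.9862, -0.006, -0.1657, 0.5911], [0.1657, -0.0073, -0.9861, 1.0565], [0.0, 0.0, 0.0, 1.0]]
scene [[524.1528696967457, 0.0, 325.12767487532795], [0.0, 524.1528696967457, 241.41165858055638], [0.0, 0.0, 1.0]] [[-0.7064, 0.7078, -0.0051, 0.4375], [0.5418, 0.536, -0.6475, -0.1998], [-0.4555, -0.4601, -0.7621, 1.806], [0.0, 0.0, 0.0, 1.0]]
[[ 9.09878254e-01  4.14875266e-01 -2.77431318e-04]
 [ 4.14875278e-01 -9.09877455e-01  1.23338010e-03]
 [ 2.59270395e-04 -1.23732513e-03 -9.99999201e-01]] 0.1
```
View pics/top0.png

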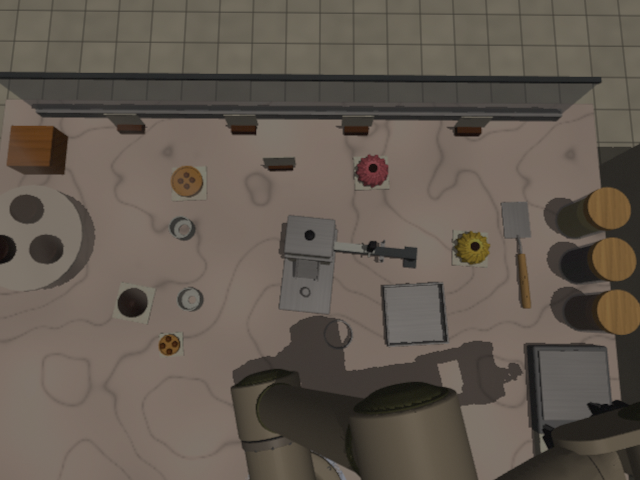

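View pics/scene0.png

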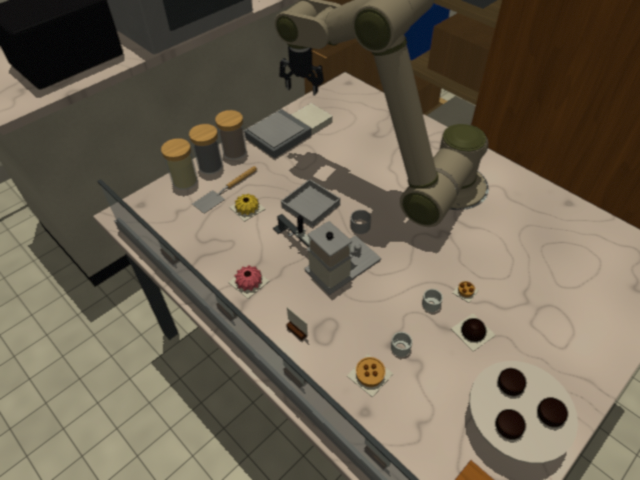

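The top view shows the moulds at about (182,228) and (190,298), the pin at (306,292), the handle at (372,246) and the tray at (414,313). The cutter is at (338,334). In the scene view the moulds are at (401,345) and (432,300), the handle at (300,225) and the pin at (357,247). I'll enlarge crops next.

Create h.py:
```python
import cv2,numpy as np
def cam(n): z=np.load(f"pics/{n}.npz"); return z["K"],z["E"]
def shot(env,n,out):
    d=env.get_image(n); cv2.imwrite(f"pics/{out}.png",d["pixels"][:,:,::-1]); np.savez(f"pics/{out}.npz",K=d["K"],E=d["extrinsics"]); return d["pixels"][:,:,::-1]
def ray(n,uv):
    K,E=cam(n); d=E[:3,:3].T@np.linalg.solve(K,[*uv,1]); return -E[:3,:3].T@E[:3,3],d/np.linalg.norm(d)
def onz(n,uv,z): c,d=ray(n,uv); return c+d*(z-c[2])/d[2]
def proj(n,p): K,E=cam(n); q=K@(E[:3,:3]@np.array(p)+E[:3,3]); return q[:2]/q[2]
def tri(*obs):
    A=np.zeros((3,3));b=np.zeros(3);r=[]
    for n,uv in obs:
        c,d=ray(n,uv);P=np.eye(3)-np.outer(d,d);A+=P;b+=P@c;r.append((c,P))
    x=np.linalg.solve(A,b); return x,[np.linalg.norm(P@(x-c))*1e3 for c,P in r]
def crop(img,x0,y0,w,h,s,step=10):
    c=cv2.resize(img[y0:y0+h,x0:x0+w],None,fx=s,fy=s,interpolation=cv2.INTER_CUBIC)
    for x in range(x0-x0%step+step,x0+w,step):
        cv2.line(c,((x-x0)*s,0),((x-x0)*s,6),(0,0,255),1); cv2.putText(c,str(x),((x-x0)*s+1,16),0,.35,(0,0,255),1)
    for y in range(y0-y0%step+step,y0+h,step):
        cv2.line(c,(0,(y-y0)*s),(6,(y-y0)*s),(0,0,255),1); cv2.putText(c,str(y),(8,(y-y0)*s+4),0,.35,(0,0,255),1)
    return c
```

Run:
```python
from h import *
t=cv2.imread("pics/top0.png");s=cv2.imread("pics/scene0.png")
a=crop(t,275,208,180,140,4); b=crop(s,270,180,180,140,4) 
c=np.zeros((600,800,3),np.uint8)
c[:560,:720]=a; cv2.imwrite("pics/c1.png",c)
c[:560,:720]=b; cv2.imwrite("pics/c2.png",c)
```

```text
(no output)
```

View pics/c1.png

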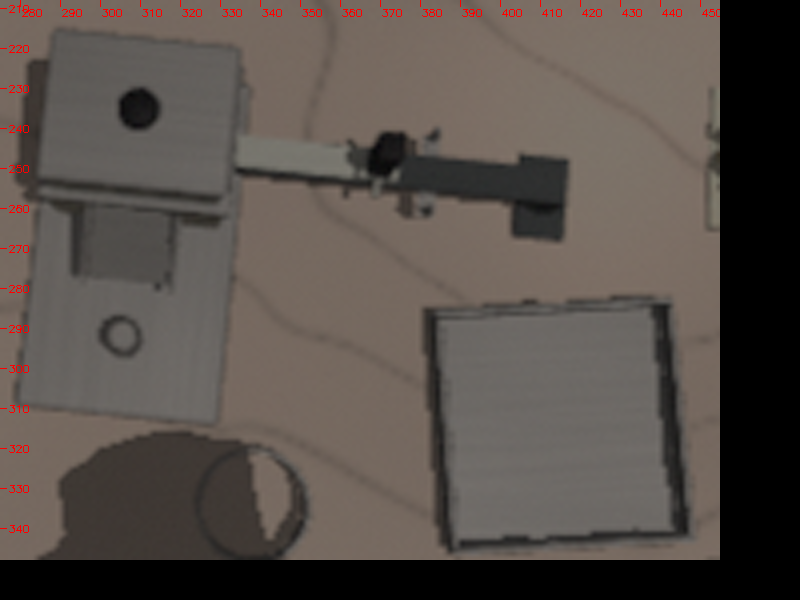

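View pics/c2.png

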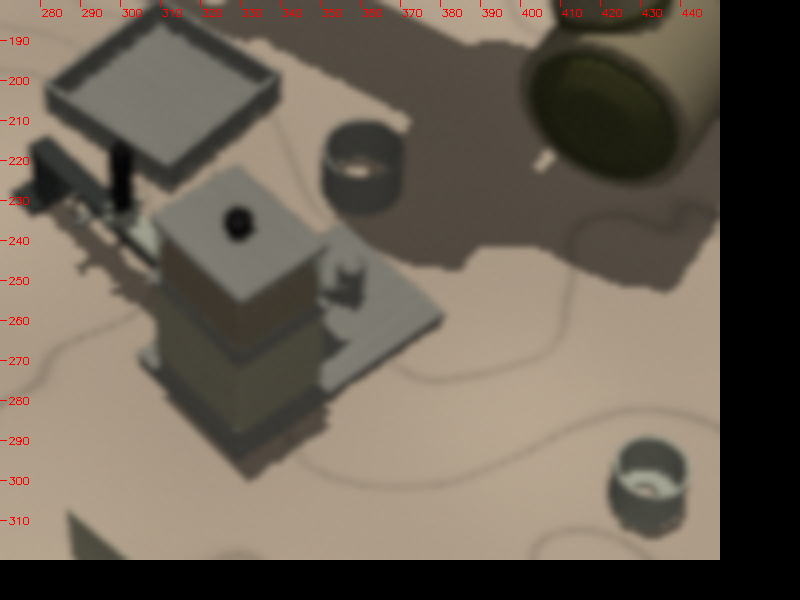

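The crops show the pin top at (305.2,291.8) in top and (357.2,245.5) in scene. The handle top is at (300,216) in scene, the fin tops are at about (383,242) and (382,259) in top, and the foot-plate near corners are at (278.8,308.5) and (329,314.2). Next I'll fit the poses.

Run:
```python
from h import *
from scipy.optimize import least_squares
print("pin tri",tri(("top0",(305.2,291.8)),("scene0",(357.2,245.5))))
print("handle top tri",tri(("top0",(373.5,245)),("scene0",(300,216))))
obs=[("top0",(305.2,291.8),(0,0,.047)),("scene0",(357.2,245.5),(0,0,.047)),
("top0",(278.8,308.5),(-.045,.06,.012)),("top0",(329,314.2),(-.045,-.06,.012)),
("scene0",(380.5,259.5),(-.045,.06,.012)),("scene0",(300,216),(.11,-.135,.138))]
def w(p,q): c,s=np.cos(p[2]),np.sin(p[2]); return np.array([p[0]+c*q[0]-s*q[1],p[1]+s*q[0]+c*q[1],q[2]])
f=lambda p:np.concatenate([proj(n,w(p,q))-uv for n,uv,q in obs])
r=least_squares(f,[.5,0,0],loss="soft_l1");p=r.x
print("disp",p[:2],np.degrees(p[2]),np.round(f(p),1))
np.save("disp.npy",p)
print("handle",w(p,(.11,-.135,.118)),"proj",proj("top0",w(p,(.11,-.135,.138))))
# fins: tops
m=(onz("top0",(383.2,241.7),.078)+onz("top0",(381.7,259.2),.078))/2
c,s=np.cos(p[2]),np.sin(p[2]);d=m[:2]-p[:2];print("mark in disp",c*d[0]+s*d[1],-s*d[0]+c*d[1])
for d in(.03,.04,.05):print(d,[np.round(proj(n,w(p,(.11+e,-.135-d,.078))),1) for n in("top0","scene0") for e in(-.022,.022)])
# tray corners rim z .03 
print("tray",np.mean([onz("top0",(275+u/4,208+v/4),.03) for u,v in((425,310),(668,298),(690,535),(450,550))],0))
for a,b in(((182,226),(401,339)),((190,297),(432,294))):
    print("mould",tri(("top0",a),("scene0",b)),onz("top0",a,.04))
print("cutter",onz("top0",(275+250/4,208+500/4),.045))
```

```text
pin tri (array([ 0.46316909, -0.0195269 ,  0.0438342 ]), [np.float64(0.13077165245932135), np.float64(0.1307716524591974)])
handle top tri (array([ 0.55770231, -0.16550142,  0.13560143]), [np.float64(1.2659827265312988), np.float64(1.2659827265314745)])
disp [ 0.46405371 -0.01943585] -6.036471453147007 [-0.  -0.5 -0.1 -0.5 -0.9 -0.  -0.1 -0.   0.5 -2.5 -0.8 -0.3]
handle [ 0.55924697 -0.16525506  0.118     ] proj [373.0356022  244.48437595]
mark in disp 0.10862084471438602 -0.16329733544889483
0.03 [array([382.4, 259.6]), array([384.1, 240.3]), array([299.9, 220.3]), array([288.2, 227.1])]
0.04 [array([386.8, 260. ]), array([388.5, 240.8]), array([297.9, 218.4]), array([286.2, 225.2])]
0.05 [array([391.3, 260.5]), array([392.9, 241.3]), array([295.9, 216.5]), array([284.3, 223.3])]
tray [ 0.41534395 -0.2714122   0.03      ]
mould (array([0.61448379, 0.2732757 , 0.03738358]), [np.float64(1.9299567209667985), np.float64(1.9299567209667328)]) [0.61517636 0.27097645 0.04      ]
mould (array([0.44828287, 0.24510976, 0.04368978]), [np.float64(2.697282926782665), np.float64(2.6972829267826635)]) [0.45010886 0.24392924 0.04      ]
cutter [ 0.37104196 -0.09321932  0.045     ]
```

>>> {"method": "hand_motion", "body": {"rows": {"moves": [[0,0,-0.025,7.6,0.085],[0,0,-0.025,7.6,0.085],[0,0,-0.025,7.6,0.085],[0,0,-0.025,7.6,0.085],[0.0117,-0.048,0,0,0.085],[0.0117,-0.048,0,0,0.085],[0.0117,-0.048,0,0,0.085],[0.0117,-0.048,0,0,0.085],[0.0117,-0.048,0,0,0.085],[0.0117,-0.048,0,0,0.085]]}}}

```text
time_s: 1.1
position: [0.3276, -0.2192, 0.3421]
tool_rot: [[0.995, -0.103, -0.0], [-0.103, -0.995, 0.0], [-0.0, -0.0, -1.0]]
ft_force: [2.1, -0.5, -1.0]
grip_width: 0.085
gripper_force: 0.0
```

>>> {"method": "hand_motion", "body": {"rows": {"moves": [[0.0117,-0.048,0,0,0.085],[0.0117,-0.048,0,0,0.085],[0.0117,-0.048,0,0,0.085],[0.0117,-0.048,0,0,0.085],[0.0117,-0.048,0,0,0.085],[0.0117,-0.048,0,0,0.085],[0.0117,-0.048,0,0,0.085],[0.0117,-0.048,0,0,0.085],[0.0117,-0.048,0,0,0.085],[0,0,0,0,0.085]]}}}

```text
time_s: 2.1
position: [0.4771, 0.2021, 0.3409]
tool_rot: [[0.995, -0.097, -0.002], [-0.097, -0.995, 0.001], [-0.002, -0.001, -1.0]]
ft_force: [-0.8, -0.7, 0.0]
grip_width: 0.0848
gripper_force: 0.0
```

Run:
```python
from rig import env
from h import *
i=shot(env,"wrist","w1"); print(env.observe()["tool_rot"],env.observe()["position"])
K,E=cam("w1");print(-E[:3,:3].T@E[:3,3]); print([proj("w1",p) for p in((.615,.272,.04),(.449,.244,.04))])
```

```text
[[ 9.95124196e-01 -9.86082736e-02 -2.05984210e-03]
 [-9.86090467e-02 -9.95126213e-01 -2.76963011e-04]
 [-2.02249202e-03  4.78731659e-04 -9.99997840e-01]] [0.47666228 0.19988214 0.34118272]
[0.55340697 0.19432317 0.47324153]
[array([235.28953379,  63.66643997]), array([282.2199104 , 217.68383618])]
```

View pics/w1.png

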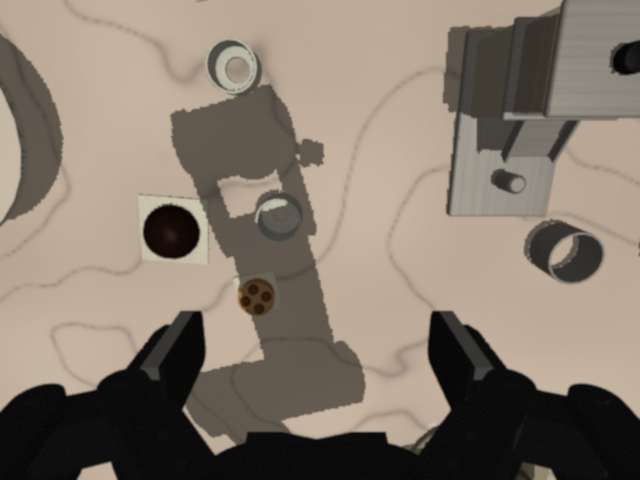

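The wrist view shows the far mould with its rim at (233,67) and a hole about 26 px wide. The near mould is at (279,216) with a hole about 18 px wide. The pin top is at (517,184). I'll enlarge to confirm.

Run:
```python
from h import *
i=cv2.imread("pics/w1.png")
c=np.hstack([crop(i,198,30,66,75,6),crop(i,246,180,66,75,6)]);c=cv2.convertScaleAbs(c,alpha=1.4,beta=0)
cv2.imwrite("pics/c3.png",c)
```

```text
(no output)
```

View pics/c3.png

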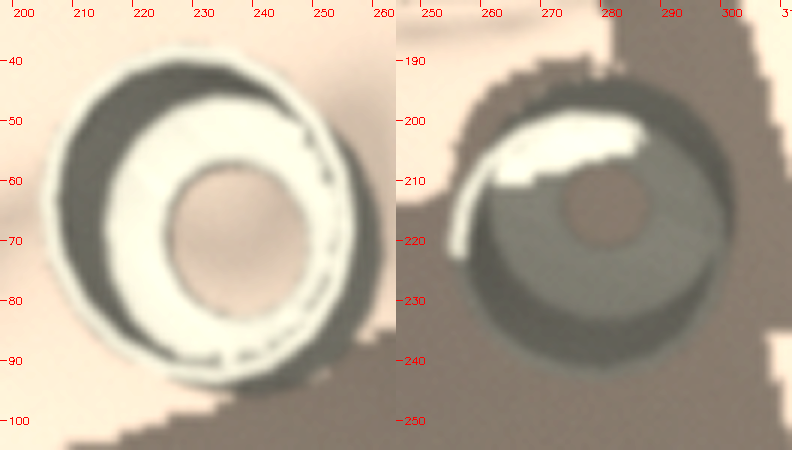

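Far mould: hole 25 px of a 52 px rim, so it is the 26 mm one and fits. Near mould: 15 of 47 px, so it is the 18 mm one. The rim centres are at (231,66) and (278.8,217.5).

Run:
```python
from h import *
print(onz("w1",(231,66),.04),onz("w1",(278.8,217.5),.04),"holes",onz("w1",(237.2,70),.006),onz("w1",(280.5,214.5),.003))
print("tri",tri(("w1",(231,66)),("scene0",(401,340)),("top0",(182,226.5))),tri(("w1",(278.8,217.5)),("scene0",(432,295)),("top0",(190,297.5))))
print("pin",onz("w1",(517,183),.047))
```

```text
[0.61325177 0.27673539 0.04      ] [0.4495945  0.24789497 0.04      ] holes [0.61325296 0.27700706 0.006     ] [0.44434687 0.2498775  0.003     ]
tri (array([0.61435303, 0.27542989, 0.03404818]), [np.float64(2.4184372316827005), np.float64(0.6115106770184339), np.float64(2.813065540469307)]) (array([0.44836408, 0.24670521, 0.03942639]), [np.float64(1.6653644573786277), np.float64(2.2481024927456317), np.float64(2.6719725886031855)])
pin [ 0.46491153 -0.01926792  0.047     ]
```

>>> {"method": "hand_motion", "body": {"rows": {"moves": [[0.0258,-0.0179,0.038,0,0.085],[0.0258,-0.0179,0.038,0,0.085],[0.0258,-0.0179,0.038,0,0.085],[0.0258,-0.0179,0.038,0,0.085],[0.0258,-0.0179,0.038,0,0.085],[0,0,0.025,0,0.085],[0,0,0,0,0.085],[0,0,0,0,0.085]]}}}

```text
time_s: 2.95
position: [0.6143, 0.2726, 0.1284]
tool_rot: [[0.995, -0.104, 0.0], [-0.104, -0.995, -0.0], [0.0, 0.0, -1.0]]
ft_force: [-0.6, 0.5, 0.3]
grip_width: 0.0853
gripper_force: 0.0
```

Run:
```python
from rig import env
s=env.observe();print(s["position"],s["tool_rot"][:,0],s["q"])
```

```text
[0.61429445 0.27257445 0.12844186] [ 9.94620829e-01 -1.03581805e-01  4.64511774e-04] [ 1.38620803e+01  3.91218143e+01  6.25508338e+01 -9.56136922e-03
  7.83024360e+01  1.09809482e+02]
```

>>> {"method": "hand_motion", "body": {"rows": {"moves": [[0,-0.0034,0.034,0,0.085],[0,0,0.034,0,0.085],[0,0,0.034,0,0.085],[0,0,0,0,0.085],[0,0,0,0,0.06],[0,0,0,0,0.05],[0,0,0,0,0.045],[0,0,0,0,0.045],[0,0,0,0,0.045]]}, "clamp_n": 40}}

```text
time_s: 3.85
position: [0.6159, 0.2772, 0.029]
tool_rot: [[0.995, -0.103, 0.005], [-0.103, -0.995, 0.001], [0.005, -0.002, -1.0]]
ft_force: [-1.3, -0.8, 6.7]
grip_width: 0.0528
gripper_force: 41.3
```

>>> {"method": "hand_motion", "body": {"rows": {"moves": [[0,0,-0.03,0,0.045],[0,0,-0.05,0,0.045],[-0.0343,0.0355,0,0,0.045],[-0.0343,0.0355,0,0,0.045],[-0.0343,0.0355,0,0,0.045],[-0.0343,0.0355,0,0,0.045],[0.0044,0.042,0,0,0.045],[0.0044,0.042,0,0,0.045],[0.0044,0.042,0,0,0.045],[0.0044,0.042,0,0,0.045]]}}}

```text
time_s: 4.85
position: [0.464, -0.021, 0.1071]
tool_rot: [[0.995, -0.102, 0.003], [-0.102, -0.995, -0.001], [0.004, 0.001, -1.0]]
ft_force: [0.2, -0.3, -1.8]
grip_width: 0.0527
gripper_force: 42.7
```

>>> {"method": "hand_motion", "body": {"rows": {"moves": [[0,0,0,0,0.045],[0,0,0,0,0.045]]}}}

```text
time_s: 5.05
position: [0.4641, -0.0199, 0.1065]
tool_rot: [[0.994, -0.105, 0.002], [-0.105, -0.995, -0.001], [0.002, 0.0, -1.0]]
ft_force: [-0.6, -0.2, -1.0]
grip_width: 0.0525
gripper_force: 42.8
```

Run:
```python
from rig import env
from h import *
i=shot(env,"wrist","w2"); s=env.observe();p,R=s["position"],s["tool_rot"];print(p,R[:,0])
cv2.imwrite("pics/c4.png",crop(i,140,120,360,260,2,20))
g=p-R[:,2]*.0
print("exp rim",proj("w2",(*p[:2],p[2]-.029+.04)),"hole",proj("w2",(*p[:2],p[2]-.029+.006)),"pin top",proj("w2",(.4645,-.0193,.047)))
```

```text
[ 0.46394419 -0.01902184  0.1063124 ] [ 0.99467303 -0.1030642   0.00182841]
exp rim [312.80427977 343.09198915] hole [313.43366327 300.99336983] pin top [314.29637995 269.65036971]
```

View pics/c4.png

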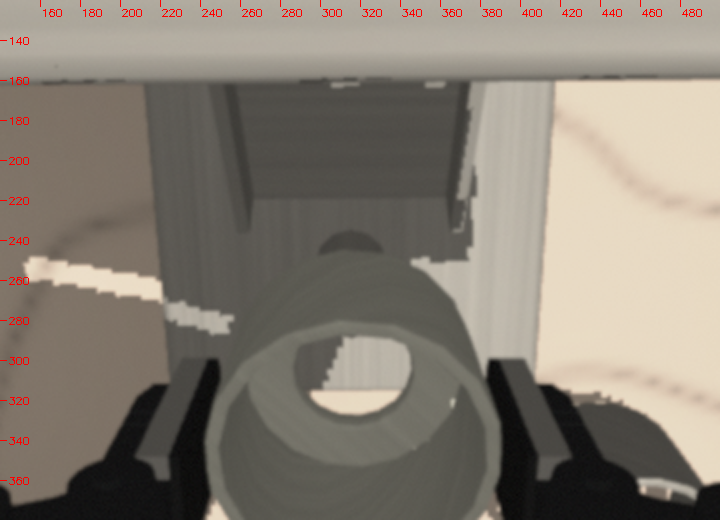

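The mould's hole is at (316,307.5) in the wrist picture, against an expected (313.4,301), so it sits about 3 mm towards world -x of the TCP. I'll correct for that and lower over the pin.

>>> {"method": "hand_motion", "body": {"rows": {"moves": [[0.0032,-0.0003,0,0,0.045],[0,0,0.02,0,0.045],[0,0,0.008,0,0.045],[0,0,0.006,0,0.045],[0,0,0.006,0,0.045],[0,0,0,0,0.045]]}}}

```text
time_s: 5.7
position: [0.4668, -0.0189, 0.0649]
tool_rot: [[0.995, -0.102, -0.001], [-0.102, -0.995, 0.0], [-0.001, -0.0, -1.0]]
ft_force: [-0.6, 0.1, -1.9]
grip_width: 0.0529
gripper_force: 42.8
```

>>> {"method": "hand_motion", "body": {"rows": {"moves": [[0,0,0.007,0,0.045],[0,0,0.007,0,0.045],[0,0,0.006,0,0.045],[0,0,0.003,0,0.045],[0,0,0,0,0.045]]}}}

```text
time_s: 6.2
position: [0.4667, -0.0192, 0.0419]
tool_rot: [[0.995, -0.103, -0.001], [-0.103, -0.995, 0.0], [-0.001, -0.0, -1.0]]
ft_force: [-0.2, -0.3, -1.3]
grip_width: 0.0527
gripper_force: 42.8
```

>>> {"method": "hand_motion", "body": {"rows": {"moves": [[0,0,0.0015,0,0.045],[0,0,0,0,0.06],[0,0,0,0,0.085],[0,0,0,0,0.085],[0,0,0,0,0.085],[0,0,-0.01,0,0.085],[0,0,-0.025,0,0.085],[0,0,-0.05,0,0.085],[0,0,-0.02,0,0.085],[0,0,0,0,0.085]]}}}

```text
time_s: 7.2
position: [0.4681, -0.0194, 0.1492]
tool_rot: [[0.995, -0.102, 0.007], [-0.102, -0.995, -0.002], [0.007, 0.001, -1.0]]
ft_force: [0.5, 0.2, -0.8]
grip_width: 0.0851
gripper_force: 0.0
```

Run:
```python
from rig import env
from h import *
i=shot(env,"wrist","w3");t=shot(env,"scene","s3")
cv2.imwrite("pics/c5.png",np.vstack([crop(i,200,200,240,180,2,20),crop(t,330,200,80,40,6)[:, :480]]))
p=(.4645,-.0193)
print("rim z.052",proj("w3",(*p,.052)),proj("w3",(p[0]+.027,p[1],.052)),proj("w3",(p[0],p[1]+.027,.052)),"if z .087",proj("w3",(p[0],p[1]+.027,.087)))
```

```text
rim z.052 [315.8111185  254.16312012] [311.29415965 212.38457043] [273.2217058  258.29033122] if z .087 [266.47024715 279.86810018]
```

View pics/c5.png

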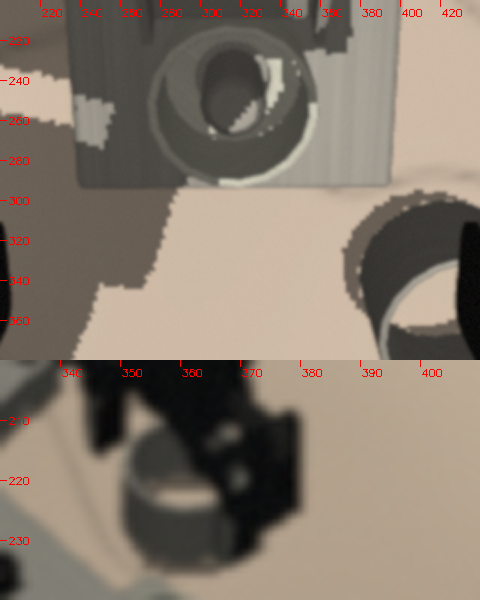

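The mould is home: its rim is centred at (316,254) and 83 px wide, against an expected (315.8,254) and 85 px, with the pin showing through the hole. Now the second mould.

>>> {"method": "hand_motion", "body": {"rows": {"moves": [[-0.0079,-0.0439,0.008,0,0.085],[-0.0079,-0.0439,0.008,0,0.085],[-0.0079,-0.0439,0.008,0,0.085],[-0.0079,-0.0439,0.008,0,0.085],[-0.0079,-0.0439,0.008,0,0.085],[-0.0079,-0.0439,0.008,0,0.085],[0,0,0,0,0.085],[0,0,0,0,0.085]]}}}

```text
time_s: 8.1
position: [0.4458, 0.2481, 0.0964]
tool_rot: [[0.995, -0.101, -0.003], [-0.101, -0.995, -0.001], [-0.003, 0.001, -1.0]]
ft_force: [0.0, -0.0, 0.7]
grip_width: 0.0852
gripper_force: 0.0
```

Run:
```python
from rig import env
from h import *
s=env.observe();p=s["position"];print(p,s["tool_rot"][:,0])
```

```text
[0.44579795 0.24811209 0.09644276] [ 0.99492903 -0.10054031 -0.00280689]
```

>>> {"method": "hand_motion", "body": {"rows": {"moves": [[0.002,0,0.035,0,0.085],[0,0,0.033,0,0.085],[0,0,0,0,0.085],[0,0,0,0,0.06],[0,0,0,0,0.05],[0,0,0,0,0.045],[0,0,0,0,0.045],[0,0,0,0,0.045],[0,0,-0.05,0,0.045],[0,0,-0.05,0,0.045]]}, "clamp_n": 40}}

```text
time_s: 9.1
position: [0.4483, 0.2472, 0.1317]
tool_rot: [[0.995, -0.103, -0.001], [-0.103, -0.995, -0.0], [-0.001, 0.001, -1.0]]
ft_force: [1.8, 1.0, -1.5]
grip_width: 0.0527
gripper_force: 43.4
```

>>> {"method": "hand_motion", "body": {"rows": {"moves": [[0.0019,0.0472,-0.003,0,0.045],[0.0019,0.0472,0,0,0.045],[0.0019,0.0472,0,0,0.045],[0.0019,0.0472,0,0,0.045],[0.0019,0.0472,0,0,0.045],[0.0019,0.0472,0,0,0.045],[0.0019,0.0472,0,0,0.045],[0.0019,0.0472,0,0,0.045],[0.0019,0.0472,0,0,0.045],[0.0019,0.0472,0,0,0.045]]}}}

```text
time_s: 10.1
position: [0.4187, -0.2261, 0.1342]
tool_rot: [[0.995, -0.103, 0.002], [-0.103, -0.995, -0.001], [0.002, 0.001, -1.0]]
ft_force: [1.8, 0.3, -1.8]
grip_width: 0.0526
gripper_force: 43.4
```

>>> {"method": "hand_motion", "body": {"rows": {"moves": [[0.0019,0.0472,0,0,0.045],[0,0,0,0,0.045],[0,0,0,0,0.045]]}}}

```text
time_s: 10.4
position: [0.4159, -0.2718, 0.1336]
tool_rot: [[0.995, -0.105, 0.001], [-0.105, -0.995, -0.001], [0.001, 0.0, -1.0]]
ft_force: [0.1, 0.4, -1.8]
grip_width: 0.0527
gripper_force: 43.4
```

>>> {"method": "hand_motion", "body": {"rows": {"moves": [[0,0,0.04,0,0.045],[0,0,0.04,0,0.045],[0,0,0.012,0,0.045],[0,0,0.007,0,0.045],[0,0,0,0,0.045],[0,0,0,0,0.065],[0,0,0,0,0.07],[0,0,-0.01,0,0.07],[0,0,-0.04,0,0.07],[0,0,-0.05,0,0.07]]}}}

```text
time_s: 11.4
position: [0.4156, -0.2704, 0.1347]
tool_rot: [[0.995, -0.103, -0.002], [-0.103, -0.995, 0.003], [-0.003, -0.002, -1.0]]
ft_force: [1.6, -1.9, -1.0]
grip_width: 0.0702
gripper_force: 0.0
```

>>> {"method": "hand_motion", "body": {"rows": {"moves": [[0,0,-0.05,0,0.07],[0,0,-0.03,0,0.07],[0,0,0,0,0.07]]}}}

```text
time_s: 11.7
position: [0.4173, -0.272, 0.219]
tool_rot: [[0.995, -0.102, 0.007], [-0.102, -0.995, -0.007], [0.007, 0.006, -1.0]]
ft_force: [0.7, -0.6, -0.4]
grip_width: 0.0699
gripper_force: 0.0
```

Run:
```python
from rig import env
from h import *
i=shot(env,"wrist","w4"); t=shot(env,"top","t4")
cv2.imwrite("pics/c6.png",np.hstack([cv2.resize(i,(480,360)),crop(i,0,0,1,1,1)[:0].reshape(0,0,3)]) if 0 else i)
s=env.observe();print(s["position"],s["tool_rot"][:,0],s["q"])
p=np.load("disp.npy")
```

```text
[ 0.41615309 -0.270851    0.21448102] [ 9.94730358e-01 -1.02520966e-01  9.83047883e-04] [-4.67475459e+01  1.77985616e+01  8.54244817e+01  2.54843637e-03
  7.67046260e+01  4.91362522e+01]
```

View pics/c6.png

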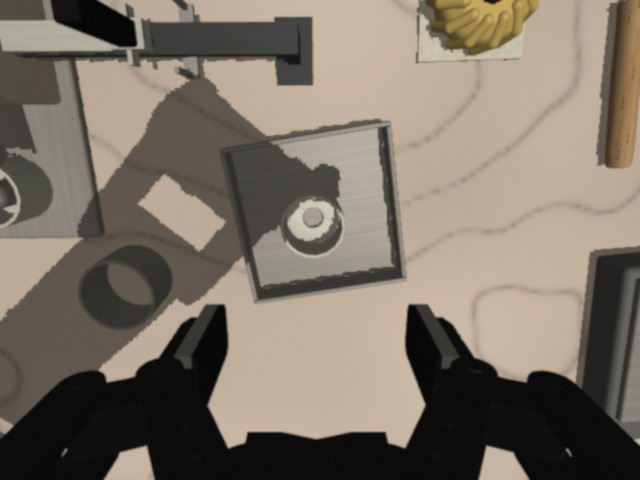

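The second mould stands in the tray at (313,222). The mark fins are at px x≈188 in this view. I'll turn 90° and hover with the wrist camera straight over the mark.

>>> {"method": "hand_motion", "body": {"rows": {"moves": [[0,0,0,-8.5,0.05],[0,0,0,-8.5,0.05],[0,0,0,-8.5,0.05],[0,0,0,-8.5,0.05],[0,0,0,-8.5,0.05],[0,0,0,-8.5,0.05],[0,0,0,-8.5,0.05],[0,0,0,-8.5,0.05],[0,0,0,-8.5,0.05],[0,0,0,-8.5,0.05]]}}}

```text
time_s: 12.8
position: [0.4158, -0.2706, 0.2124]
tool_rot: [[0.183, 0.983, -0.002], [0.983, -0.183, 0.002], [0.002, -0.003, -1.0]]
ft_force: [-0.5, -0.1, 0.1]
grip_width: 0.0497
gripper_force: 0.0
```

>>> {"method": "hand_motion", "body": {"rows": {"moves": [[0,0,0,-5.2,0.05],[0.0045,0.0437,0,0,0.05],[0.0045,0.0437,0,0,0.05],[0.0045,0.0437,0,0,0.05],[0,0,0,0,0.05],[0,0,0,0,0.05]]}}}

```text
time_s: 13.4
position: [0.548, -0.2701, 0.2118]
tool_rot: [[0.098, 0.995, -0.003], [0.995, -0.098, 0.002], [0.002, -0.003, -1.0]]
ft_force: [-0.4, -0.0, -0.0]
grip_width: 0.0498
gripper_force: 0.0
```

Run:
```python
from rig import env
from h import *
i=shot(env,"wrist","w5")
s=env.observe();print(s["position"],s["tool_rot"][:,0],s["q"])
K,E=cam("w5");print(-E[:3,:3].T@E[:3,3])
P=np.load("disp.npy");c,sn=np.cos(P[2]),np.sin(P[2])
w=lambda x,y,z:(P[0]+c*x-sn*y,P[1]+sn*x+c*y,z)
for a in((.11,-.135,.138),(.11,-.135,.118),(.132,-.165,.078),(.088,-.165,.078)):print(a,proj("w5",w(*a)))
cv2.imwrite("pics/c7.png",crop(i,140,20,380,290,2,20))
```

```text
[ 0.5473515  -0.27028602  0.21243364] [0.09888279 0.99509799 0.00148095] [-3.73738192e+01  2.92044301e+01  6.69463676e+01 -1.04700082e-02
  8.40275458e+01 -3.16979833e+01]
[ 0.55564703 -0.19436089  0.34439482]
(0.11, -0.135, 0.138) [319.08944159  57.27100599]
(0.11, -0.135, 0.118) [318.94110197  63.08223881]
(0.132, -0.165, 0.078) [351.7123641  121.76079648]
(0.088, -0.165, 0.078) [284.80787635 121.19719318]
```

View pics/c7.png

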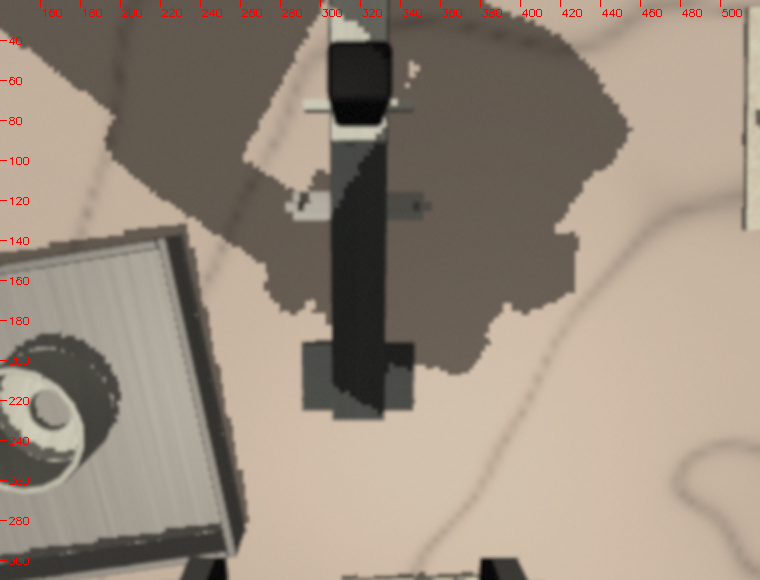

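This view shows the handle top at px x 304–335, y 41–69, centred at (319.8,55). The mark bracket is at y≈116–130, with fins near (288,121) and (351,123). I've used all ten views, so I'll read the fins numerically.

Run:
```python
from h import *
g=cv2.cvtColor(cv2.imread("pics/w5.png"),6)
for x0,x1 in((278,308),(330,362)):
    print("     "+" ".join(f"{x:3d}" for x in range(x0,x1)))
    for y in range(110,134):print(y,":"," ".join(f"{v:3d}" for v in g[y,x0:x1]))
```

```text
278 279 280 281 282 283 284 285 286 287 288 289 290 291 292 293 294 295 296 297 298 299 300 301 302 303 304 305 306 307
110 : 114 139 168 176 179 181 182 181 181 181 182 183 182 182 181 182 178 157 116  95  93  92  92  92  91  91  86  77  74  73
111 :  98 120 145 155 165 178 181 182 182 182 182 182 181 182 182 180 175 159 126  99  92  93  92  92  92  91  86  78  73  74
112 :  92  99 107 118 143 171 177 177 179 181 182 182 182 181 181 172 156 146 126 102  93  92  93  92  91  92  86  78  74  75
113 :  91  92  93 101 131 158 157 155 163 175 181 182 181 182 179 161 128 112 103  95  93  93  93  93  92  91  87  77  75  73
114 :  92  91  92  97 116 130 118 115 134 160 175 179 177 176 175 161 129 106 100  99 100  99  99 100  99  98  91  79  74  74
115 :  92  91  92  94  97 101  95 100 119 148 166 165 156 154 153 148 137 126 123 124 123 123 124 123 123 122 111  89  76  73
116 :  92  93  92  92  92  93  94 103 128 153 159 145 119 110 109 112 128 147 153 154 153 152 153 154 153 149 132  98  78  75
117 :  91  92  93  92  92  91  95 106 134 160 162 141  99  80  79  90 123 158 166 168 167 166 166 
[... 4692 characters left out ...]
95  94  92  94  94  93  93  93
129 :  33  34  41  61  77  80  81  80  80  80  80  80  81  80  80  80  80  79  80  80  80  85  92  95  94  94  93  95  94  94  94  94
130 :  34  36  44  65  83  87  87  87  88  87  87  88  87  87  86  86  87  87  86  87  88  89  93  93  94  94  94  94  94  93  93  94
131 :  33  34  46  70  87  93  93  93  92  93  93  93  93  93  92  92  92  92  93  92  93  93  94  94  94  95  94  93  94  95  96  95
132 :  33  35  46  69  89  93  93  95  94  94  94  95  93  93  93  94  94  93  94  94  94  95  94  94  94  95  94  95  93  95  95  95
133 :  33  35  48  69  89  94  94  94  94  94  94  93  94  94  94  94  94  93  94  94  94  94  94  95  95  95  94  95  94  94  95  94
```

Fin tops centre at (285,123) and (352,123), which matches the predicted span. Now the handle edges, compared with w4 and the top view.

Run:
```python
from h import *
P=np.load("disp.npy");c,s=np.cos(P[2]),np.sin(P[2])
D=lambda X:np.round([c*(X[0]-P[0])+s*(X[1]-P[1]),-s*(X[0]-P[0])+c*(X[1]-P[1]),X[2]],4)
g=cv2.cvtColor(cv2.imread("pics/w5.png"),6)
print("col320 y35..80",g[35:90,320].tolist());print("row50",g[50,298:342].tolist())
print("fins w5",D(onz("w5",(285,123),.078)),D(onz("w5",(352,123),.078)))
print("handle w5",D(onz("w5",(319.8,54.8),.138)))
t=cv2.cvtColor(cv2.imread("pics/t4.png"),6)
for y in range(236,266):print(y,t[y,352:394].tolist())
```

```text
col320 y35..80 [188, 189, 192, 189, 171, 124, 61, 22, 24, 30, 30, 27, 31, 28, 30, 30, 30, 31, 33, 32, 32, 32, 32, 32, 32, 34, 33, 34, 33, 34, 33, 34, 29, 24, 19, 15, 11, 10, 6, 5, 8, 7, 7, 2, 5, 8, 22, 70, 138, 186, 198, 198, 198, 193, 165]
row50 [162, 163, 164, 163, 150, 110, 55, 25, 28, 30, 31, 33, 32, 33, 34, 30, 31, 31, 32, 30, 32, 31, 30, 32, 30, 32, 30, 31, 32, 32, 30, 31, 30, 29, 27, 24, 21, 38, 67, 86, 91, 91, 90, 91]
fins w5 [ 0.0881 -0.1661  0.078 ] [ 0.1322 -0.1658  0.078 ]
handle w5 [ 0.1103 -0.1339  0.138 ]
236 [104, 105, 109, 111, 112, 112, 112, 113, 112, 114, 113, 113, 113, 112, 113, 113, 114, 114, 115, 114, 114, 114, 114, 114, 115, 115, 115, 116, 114, 115, 116, 116, 115, 116, 116, 116, 116, 118, 117, 117, 117, 118]
237 [104, 107, 109, 112, 113, 112, 112, 112, 113, 113, 113, 113, 113, 113, 113, 114, 114, 114, 114, 114, 114, 114, 115, 114, 114, 115, 116, 115, 116, 115, 116, 116, 116, 116, 116, 116, 116, 117, 117, 117, 117, 117]
238 [102, 107, 110, 111, 112, 113, 112, 112, 113, 113, 113, 114, 114, 113, 114, 113, 114, 114, 115, 114, 114, 114, 114, 115, 115, 114, 115, 115,
[... 4599 characters left out ...]
80, 59, 59, 60, 59, 59, 58, 77, 87, 83, 85, 103, 114, 114, 114, 114, 114, 115, 116, 115, 115, 115]
263 [112, 111, 111, 111, 111, 108, 105, 102, 100, 102, 104, 104, 107, 110, 112, 112, 112, 105, 99, 81, 60, 60, 60, 59, 60, 60, 59, 83, 107, 113, 113, 114, 114, 115, 114, 114, 115, 114, 115, 115, 114, 115]
264 [112, 112, 112, 112, 112, 111, 110, 108, 106, 103, 101, 100, 103, 101, 96, 97, 99, 81, 61, 60, 60, 60, 60, 60, 59, 60, 60, 60, 83, 106, 113, 113, 115, 114, 114, 114, 114, 114, 114, 115, 115, 115]
265 [112, 112, 112, 112, 112, 111, 112, 110, 109, 108, 106, 104, 97, 74, 54, 56, 58, 59, 60, 60, 60, 60, 60, 60, 59, 60, 60, 60, 59, 83, 107, 113, 114, 114, 114, 114, 114, 114, 114, 114, 114, 114]
```

>>> {"method": "hand_motion", "body": {"rows": {"moves": [[0.0356,0.0006,0,0,0.05],[0.0356,0.0006,0,0,0.05],[0.0356,0.0005,0,0,0.05],[0,0,0.03,0,0.05],[0,0,0,0,0.05],[0,0,0,0,0.05]]}}}

```text
time_s: 14.05
position: [0.5596, -0.1651, 0.1841]
tool_rot: [[0.1, 0.995, -0.001], [0.995, -0.1, 0.0], [0.0, -0.001, -1.0]]
ft_force: [0.2, -0.0, 1.0]
grip_width: 0.0501
gripper_force: 0.0
```

Run:
```python
from rig import env
from h import *
i=shot(env,"wrist","w6");s=env.observe();print(s["position"],s["tool_rot"][:,0])
P=np.load("disp.npy");c,sn=np.cos(P[2]),np.sin(P[2])
w=lambda x,y,z:(P[0]+c*x-sn*y,P[1]+sn*x+c*y,z)
u=[proj("w6",w(.1103+a,-.1339+b,.138)) for a in(-.008,.008) for b in(-.007,.007)];print(np.round(u,1))
g=cv2.cvtColor(i,6);m=np.mean(u,0).round().astype(int)
print(m,g[m[1]-35:m[1]+60,m[0]].tolist(),g[m[1],m[0]-40:m[0]+40].tolist())
```

```text
[ 0.56004689 -0.1655049   0.18474335] [ 1.00481609e-01  9.94938865e-01 -3.16899644e-04]
[[300.5 290.8]
 [300.3 264.8]
 [332.3 291. ]
 [332.8 265. ]]
[316 278] [7, 8, 6, 7, 9, 8, 5, 8, 8, 9, 9, 9, 6, 7, 8, 7, 10, 10, 8, 9, 7, 8, 9, 6, 7, 9, 9, 11, 13, 8, 12, 12, 13, 12, 12, 12, 10, 13, 8, 13, 10, 7, 11, 11, 6, 12, 14, 34, 54, 70, 72, 73, 73, 73, 74, 73, 74, 72, 72, 73, 73, 72, 73, 74, 71, 72, 71, 73, 71, 71, 71, 71, 72, 72, 73, 72, 71, 71, 71, 71, 72, 72, 72, 71, 72, 72, 71, 71, 72, 71, 71, 72, 71, 72, 71] [192, 192, 192, 192, 193, 186, 158, 100, 62, 57, 58, 64, 93, 145, 182, 191, 192, 191, 191, 192, 191, 191, 192, 187, 156, 89, 28, 10, 8, 12, 8, 9, 8, 13, 12, 10, 6, 11, 10, 10, 12, 11, 10, 11, 9, 10, 10, 10, 6, 10, 8, 9, 12, 10, 9, 30, 67, 110, 153, 187, 196, 196, 195, 196, 196, 197, 196, 190, 163, 103, 64, 58, 59, 65, 100, 151, 188, 198, 198, 197]
```

>>> {"method": "hand_motion", "body": {"rows": {"moves": [[0.0012,-0.0003,0.03,0,0.05],[0,0,0.03,0,0.05],[0,0,0.0145,0,0.05],[0,0,0,0,0.05],[0,0,0,0,0.03],[0,0,0,0,0.01],[0,0,0,0,0.005],[0,0,0,0,0.005],[0,0,0,0,0.005]]}, "clamp_n": 60}}

```text
time_s: 15.0
position: [0.5598, -0.1638, 0.111]
tool_rot: [[0.099, 0.995, 0.0], [0.995, -0.099, -0.001], [-0.001, 0.0, -1.0]]
ft_force: [-5.5, -1.0, 6.4]
grip_width: 0.015
gripper_force: 59.1
```

```bash
python3 -c '
from rig import env
s=env.observe();print(s["position"],s["tool_rot"][:,0],s["ft_force"])'
```

```text
[ 0.55976638 -0.16383047  0.1110108 ] [ 0.09907789  0.99507866 -0.00142208] [-5.53244974 -1.00885246  6.37640128]
```

>>> {"method": "hand_motion", "body": {"rows": {"moves": [[-0.004,0,0,0,0.005],[-0.004,0,0,0,0.005],[-0.004,0,0,0,0.005],[-0.004,0,0,0,0.005],[-0.004,0,0,0,0.005],[-0.004,0,0,0,0.005],[-0.004,0,0,0,0.005],[-0.004,0,0,0,0.005],[0,0,0,0,0.005],[0,0,0,0,0.005]]}}}

```text
time_s: 16.0
position: [0.5568, -0.1942, 0.111]
tool_rot: [[0.099, 0.995, 0.0], [0.995, -0.099, 0.001], [0.001, 0.0, -1.0]]
ft_force: [-3.9, 6.6, 8.0]
grip_width: 0.0156
gripper_force: 59.3
```

```bash
python3 - <<'E'
from rig import env
from h import *
i=shot(env,"wrist","w7");t=shot(env,"scene","s7");tp=shot(env,"top","t7")
P=np.load("disp.npy");c,s=np.cos(P[2]),np.sin(P[2])
D=lambda X:np.round([c*(X[0]-P[0])+s*(X[1]-P[1]),-s*(X[0]-P[0])+c*(X[1]-P[1]),X[2]],4)
o=env.observe();print(D(o["position"]),D((.55976,-.16383,.111)),o["ft_force"],o["gripper_force"])
w=lambda x,y,z:(P[0]+c*x-s*y,P[1]+s*x+c*y,z)
print("w7",[np.round(proj("w7",w(*a)),1) for a in((.11,-.159,.138),(.11,-.173,.138),(.088,-.166,.078),(.132,-.166,.078))])
g=cv2.cvtColor(i,6)
x,y=proj("w7",w(.11,-.173,.138)).astype(int);print(y-12,g[y-12:y+14,x].tolist())
for xx in(.088,.132):
  a,b=proj("w7",w(xx,-.166,.078)).astype(int)
  print(b-10,a-10)
  for r in range(b-10,b+12,1):print(g[r,a-10:a+11].tolist())
E
```

```text
[ 0.1106 -0.1639  0.111 ] [ 0.1104 -0.1335  0.111 ] [-3.51557813  7.14412009  8.00431349] 59.286818504333496
w7 [array([314.8, 356.5]), array([314.5, 393.7]), array([268.1, 294.5]), array([362. , 295.1])]
381 [14, 10, 10, 13, 15, 14, 12, 24, 52, 73, 79, 78, 78, 77, 77, 77, 77, 77, 77, 78, 78, 79, 94, 143, 195, 218]
284 258
[213, 213, 212, 214, 214, 214, 213, 213, 203, 166, 103, 69, 65, 66, 66, 65, 65, 73, 110, 162, 183]
[213, 214, 214, 214, 213, 214, 213, 210, 193, 145, 90, 67, 66, 67, 65, 66, 65, 78, 125, 175, 181]
[213, 214, 214, 214, 214, 213, 212, 208, 180, 120, 76, 66, 65, 65, 65, 64, 64, 82, 136, 185, 184]
[214, 214, 213, 213, 214, 214, 212, 203, 166, 103, 69, 66, 66, 66, 64, 65, 66, 93, 151, 197, 190]
[214, 214, 214, 214, 214, 213, 210, 193, 145, 90, 68, 66, 66, 66, 64, 64, 72, 110, 167, 202, 193]
[213, 213, 214, 214, 213, 213, 209, 182, 124, 78, 67, 67, 66, 67, 65, 64, 78, 126, 181, 205, 1
[... 3169 characters left out ...]
20, 218, 216, 215, 215, 216, 216, 216, 216, 218, 219, 220, 221, 220, 220]
[79, 120, 176, 212, 220, 220, 220, 220, 220, 220, 220, 220, 221, 220, 220, 220, 220, 221, 221, 221, 221]
[76, 111, 169, 211, 220, 220, 220, 220, 220, 221, 221, 220, 221, 221, 221, 221, 221, 221, 221, 221, 220]
[72, 101, 160, 208, 219, 221, 221, 221, 221, 220, 221, 221, 221, 220, 220, 221, 221, 221, 221, 221, 221]
[69, 91, 146, 200, 218, 219, 220, 221, 221, 220, 220, 220, 221, 220, 221, 220, 221, 221, 221, 221, 221]
[68, 84, 131, 183, 210, 215, 215, 215, 215, 215, 215, 216, 215, 216, 219, 220, 221, 221, 220, 221, 221]
[67, 75, 107, 151, 181, 186, 186, 187, 186, 187, 187, 187, 189, 194, 205, 216, 220, 221, 221, 221, 221]
```

The handle is at y −0.164 in the dispenser frame and the fins at −0.1662, so it needs about 2 mm more.

>>> {"method": "hand_motion", "body": {"rows": {"moves": [[-0.0022,0,0,0,0.005],[0,0,0,0,0.005],[0,0,0,0,0.005],[0,0,0,0,0.005]]}}}

```text
time_s: 16.55
position: [0.5566, -0.1962, 0.111]
tool_rot: [[0.099, 0.995, 0.0], [0.995, -0.099, 0.001], [0.001, 0.0, -1.0]]
ft_force: [-4.4, 7.6, 8.2]
grip_width: 0.0156
gripper_force: 59.3
```

```bash
python3 - <<'E'
from rig import env
from h import *
i=shot(env,"wrist","w8")
P=np.load("disp.npy");c,s=np.cos(P[2]),np.sin(P[2])
o=env.observe();X=o["position"];print(-s*(X[0]-P[0])+c*(X[1]-P[1]),o["ft_force"])
w=lambda x,y,z:(P[0]+c*x-s*y,P[1]+s*x+c*y,z)
u=proj("w8",w(.11,-.1732,.138));x,y=u.astype(int);print(u,y-12,cv2.cvtColor(i,6)[y-12:y+14,x].tolist())
E
```

```text
-0.16606099219150866 [-4.00016753  7.99535516  7.77459781]
[314.51035723 388.93118707] 376 [11, 10, 12, 12, 13, 15, 12, 12, 11, 12, 9, 15, 25, 51, 73, 79, 77, 78, 78, 77, 77, 78, 77, 78, 94, 143]
```

```bash
python3 -c '
from rig import env
print(env.close_job())'
```

```text
the job is handed in; nothing more can be done
None
```

I handed the job in with the 26 mm mould home and free on the pin, the 18 mm mould in the wash tray, and the gate handle held level with the mark (within about 0.5 mm by the wrist camera); I did not re-check the cakes and other things in a final picture.

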